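# Slide a coated plate out over the end of the ledge

## Robot

A 7-joint arm with a two-finger parallel gripper is mounted at the origin on a cart in front of the work surface, level with it; the furniture and walls round the work are solid. World frame = base frame: x ahead of the robot, y to its left, z up, the work surface at z = 0. Lengths are in m, angles in rad, forces in N, time in s.
With the tool pointing down it reaches from about 0.35 to 0.9 m from the base axis. Payload 8.1 kg.
Tool frame: the origin (TCP) lies at the very end of the fingers, on their centre line; the grasp point (between the pads) lies arm.hold_point_z behind it (arm.hold_point_z is the distance from the TCP to the grasp point, in m); z points along the fingers, y is the line along which they close (so a half turn about z gives the same grasp; the last joint's range is limited). The gripper opens to 92 mm and grips with 3 to 60 N. Pads are 19 mm wide; open, the fingers measure 130 mm over their backs; the gripper's body (75 mm by 190 mm) begins 47 mm behind the grasp point.
Start: joints at [-0.103, 0.434, 0.025, 1.573, -0.012, 1.134, -0.075], TCP at [0.625, -0, 0.227] pointing down, gripper open.
Joint ranges: [-2.62, 2.62], [-0.44, 2.09], [-1.27, 1.32], [0.08, 2.57], [-1.32, 4.46], [0.12, 2], [-2.74, 2.74]. Speed limits (rad/s): [2.22, 2.22, 3.01, 3.01, 3.14, 3.14, 3.14].

## Interface

Orientations are given as a rotation vector (axis times angle).
In Python, from cell import arm, vision, job, cut_out gives the robot as it stands. The module is installed in compiled form; this text tells all that it offers.
- The arm moves only by the tool play_rows, never from a script. Its argument "increments" is text: rows parted by semicolons, each of 5 numbers parted by spaces: the shift along the tool's x, y, z in cm, then the turn about the tool's z in degrees, then the opening, from -1 (shut) to 1 (fully open), so that 0 is half open. A call has 1 to 5 rows; each row shifts and turns the commanded pose from where the row before left it, along the tool's axes as they then stand; what a row does not reach is not made up. A row lasts 1/12 s, in which the tool goes at most 41.7 mm and 7.16 degrees, less where a joint would pass 70% of its speed; a pose out of reach is approached as far as the arm can. A call is refused whole if a number of a shift passes 4.17 or a number of a turn 7.16, either way. A call with a gripper value outside its range is refused whole. The fingers move at their own pace and stop on an object; "grip_force" is the grip in N (left out, the last holds). Time passes only in rows, so rows that do not move let the fingers close. It gives the time, the measured TCP pose, the force, the opening and the grip force at its end, in the units of the state.
- arm.observe(): the state, without advancing time (a new reading comes with each control period).
- vision.get_image(name): name is "scene" or "side" or "wrist"; returns a dict with "frame" (400x640x3 uint8, red, green, blue), "z_map" (400x640 float32, m along the optical axis (not along the pixel's ray), 0 where there is no reading), "mtx" (3x3 intrinsics, pixels), "cam_to_world" (4x4, takes a point from camera to world coordinates). Camera axes: x right, y up, looking along -z (the intrinsics and any distortion apply to the point x, -y, -z); pixel columns grow to the right and rows downward; lengths in m; the calibration is good to about 2 mm. A picture is of the moment at which its call begins.
- job.sign_off(): hands the job in; it is judged then, once.
Trained networks look in a picture, given as the dict that the camera call returned (one of the last four; its "shot" number tells which), for a name from the list of things; names that differ only in an ending like _2 or _b are one class to them, and where a whole thing is asked for, a point or a joint stands for the part that bears it (a point fixed in the world has none). Each returns a list of dicts, best first, with "confidence" (0 to 1); they miss things now and then, are a little off and sometimes report something else, mostly with a low value. They report only what shows in the picture. A call takes as long as a camera call.
- cut_out(query, picture): "mask" (400x640 bool, what is visible of it) and "point" ([row, column] in pixels, amid what is visible of it).
The state is a dict: "clock": time; "joints": joint angles; "dq": joint speeds; "joint_efforts": joint torques, N m; "position": TCP position; "ee_rot": TCP orientation; "force": force on the tool from outside, world axes, zero at the start; "ft_torque": the same for the moment, N m; "width": opening from 0.0 (shut) to 1.0 (fully open); "gripper_force": force on a finger pad.
Only numpy, scipy, OpenCV 4.12 (cv2) and the standard library are available. Lean on these libraries where they do the work, as an engineer would, in place of code of your own. Each camera call takes 0.05 s, during which the arm holds its last target. There are 200 camera calls.

## Task

The two coated glass plates on the ledge are dry, and the front one is to be taken by its bare edge. Press the drop stop at the end of the ledge all the way down by its tab, then push both plates together along the ledge from behind until the front plate sticks out about 3 cm past the end, the back plate still up against it and both lying flat. Use the fingertips only to press and push: do not lift or tip a plate, do not touch the white layers, and leave the things around undisturbed.

Things in the scene. Friction and masses are not known exactly. Their poses are not given: they have to be found in the camera images.
- ledge: the plate ledge, a fixed grey metal stand 300 mm long (y), 118 mm wide (x). Origin: centre of its underside on the bench; +y points to the end with the drop stop. Two ledges, top 40 mm up, at |x| = 27 to 52 mm carry the plates; side walls from |x| = 52 mm rise to 52 mm. Between the ledges is an open slot, base plate's top 11 mm up, so a fingertip can reach down behind a plate
- ledge_end (a point): point midway between the ledges at their stop end (ledge y = 150 mm), level with their top, 40 mm above the bench; axes as those of the ledge, +y points out past the end. The stop's two guides stand just beside it, outside the walls, 54 mm high
- drop_stop (a joint): travel of the drop stop in m: 0 = up (its bar, 6 mm thick, stands 10 mm above the ledges across their end and blocks the plates), 0.022 = fully down against its end (whole stop 12 mm below the ledges' top). It moves straight down, needs about 4 N, stays where it is left, no spring
- stop_tab (a point): centre of the upper face of the drop stop's tab, a steel lip 40 mm wide (across) and 5 mm thick that projects outward from the bar, from 159 to 185 mm along the ledge's y (this point: 172 mm). It moves with the stop: 50 mm above the bench when up, 28 mm when fully down
- plate_a: the front plate, nearer the stop: a square glass plate, 100 x 100 x 4 mm, about 0.12 kg, with a white layer on its upper face; it lies across both ledges with 2 mm play to each wall. Origin: centre of its underside; axes as those of the ledge (+y to the stop)
- plate_a_front (a point): middle of the front (+y) edge of the front plate, half-way up the glass
- plate_b: the back plate, the same as the front one, lying on the ledges 3 to 17 mm behind it. Origin: centre of its underside; axes as those of the ledge
- plate_b_rear (a point): middle of the rear (-y) edge of the back plate, half-way up the glass (42 mm above the bench); about 75 mm of empty ledge and open slot lie behind it, closed at the end by a crosspiece 29 mm high
- layer_a: the white layer on the front plate, 90 x 90 x 1.5 mm, leaving a 5 mm rim of bare glass all round; not to be touched. Origin: centre of its underside
- layer_b: the white layer on the back plate, the same
- tube_block: bystander: violet tube block, 62 x 62 x 48 mm, beyond the stop end. Origin: centre of its underside
- small_bottle: bystander: clear bottle with blue cap, 56 mm across, 105 mm high, behind the ledge. Origin: centre of its underside
- marker: bystander: white marker with a blue cap lying in front of the ledge, 136 mm long, 13 mm high. Origin: centre of its underside
- tape: bystander: roll of tape lying flat, 65 mm across, 19 mm high, behind the ledge. Origin: centre of its underside
- lab_timer: bystander: white timer with three buttons, 62 x 66 x 19 mm, at the left. Origin: centre of its underside

How it is judged:
By the outcome, as a careful person would: the job done as asked, in the order asked, and still so for the second after the job is handed in, with the robot touching nothing.
It also fails if it takes over 51 s, if anything falls off the work surface, if the arm or the gripper's body presses on something with over 40 N, if the wrist force passes 120 N, or if a joint passes its speed limit or range.

## Working session

There is one attempt and no reset: what is moved stays moved. The work goes in short steps, Python scripts to look and compute and a tool call to move; the robot and the scene stay as the last step left them, time stands still between calls to the robot, and variables do not carry over. Pictures are saved under pics/ and viewed, at most 10 in all, crops included, and the job is handed in when it is done.

Besides the shell and the picture viewer there is one more tool, called after "Request:" as name(argument=value, ...) on one line, values as JSON. play_rows: Moves the arm, as the interface text tells. Its arguments: {"type":"object","properties":{"increments":{"type":"string"},"grip_force":{"type":"number"}},"required":["increments"]}

```bash
mkdir -p pics; cat > h.py <<'E'
import numpy as np, cv2
from cell import arm, vision, job, cut_out
def pts(im):
    z=im["z_map"];K=im["mtx"];v,u=np.mgrid[0:400,0:640]
    P=np.stack([(u-K[0,2])/K[0,0]*z,-(v-K[1,2])/K[1,1]*z,-z,np.ones_like(z)],-1)
    W=P@im["cam_to_world"].T
    W=W[...,:3];W[z==0]=np.nan
    return W
def save(im,n): cv2.imwrite(f"pics/{n}.png",im["frame"][...,::-1])
E
python3 - <<'E'
from h import *
s=arm.observe();print({k:np.round(v,3) for k,v in s.items()},arm.hold_point_z)
a=[]
for n in["scene","side"]:
    im=vision.get_image(n);save(im,n+"0");W=pts(im);np.save(n,W)
    for q in["ledge","drop_stop","plate_a","layer_a","tube_block","small_bottle","marker","tape","lab_timer"]:
        for d in cut_out(q,im)[:2]:
            p=W[d["mask"]];p=p[~np.isnan(p[:,0])]
            print(n,q,round(d["confidence"],2),np.round(d["point"]),np.round(np.median(p,0),3),np.round(np.percentile(p,3,axis=0),3),np.round(np.percentile(p,97,axis=0),3))
E
```

```text
{'clock': np.float64(0.0), 'joints': array([-0.103,  0.435,  0.025,  1.574, -0.012,  1.134, -0.075]), 'dq': array([-0.001,  0.002, -0.001,  0.003,  0.   , -0.   ,  0.001]), 'joint_efforts': array([ 0.0000e+00, -6.6785e+01,  9.8500e-01, -3.1446e+01, -6.1000e-02,
        4.3000e-02,  0.0000e+00]), 'position': array([ 0.624, -0.   ,  0.226]), 'ee_rot': array([-2.221e+00, -2.221e+00,  2.000e-03]), 'force': array([ 0.703, -0.351,  0.31 ]), 'ft_torque': array([-0.035, -0.031, -0.02 ]), 'gripper_force': np.float64(0.0), 'width': np.float64(1.001)} 0.0188
scene ledge 0.66 [200. 382.] [0.519 0.185 0.046] [0.475 0.135 0.042] [0.566 0.229 0.049]
scene ledge 0.6 [200. 407.] [0.487 0.116 0.039] [ 0.448 -0.05   0.006] [0.597 0.263 0.054]
scene drop_stop 0.51 [209. 363.] [0.507 0.253 0.048] [0.473 0.241 0.029] [0.566 0.275 0.052]
scene drop_stop 0.2 [199. 383.] [0.521 0.186 0.046] [0.474 0.134 0.041] [0.569 0.23  0.049]
scene plate_a 0.83 [200. 386.] [0.52  0.182 0.046] [0.478 0.131 0.042] [0.566 0.229 0.049]
scene plate_a 0.72 [187. 417.] [0.534 0.075 0.046] [0.488 0.024 0.041] [0.584 0.12  0.049]
[... 760 characters left out ...]
4.] [0.522 0.169 0.047] [0.478 0.129 0.043] [0.567 0.222 0.048]
side layer_a 0.68 [253. 350.] [0.531 0.065 0.047] [0.491 0.024 0.045] [0.575 0.109 0.048]
side layer_a 0.65 [232. 323.] [0.518 0.174 0.047] [0.478 0.135 0.046] [0.56  0.219 0.048]
side tube_block 0.95 [215. 286.] [0.492 0.337 0.039] [0.467 0.313 0.004] [0.535 0.383 0.049]
side small_bottle 0.9 [232. 393.] [0.666 0.102 0.057] [0.651 0.09  0.007] [0.692 0.128 0.106]
side marker 0.5 [280. 312.] [0.446 0.052 0.01 ] [0.429 0.005 0.002] [0.461 0.121 0.014]
side tape 0.94 [268. 420.] [0.666 0.01  0.02 ] [ 0.643 -0.015  0.004] [0.692 0.045 0.021]
side lab_timer 0.53 [186. 250.] [0.466 0.604 0.017] [0.435 0.578 0.004] [0.503 0.644 0.02 ]
```

```bash
python3 - <<'E'
from h import *
a=cv2.imread("pics/scene0.png")[120:320,260:560];b=cv2.imread("pics/side0.png")[160:360,220:520]
cv2.imwrite("pics/both.png",cv2.resize(np.vstack([a,b]),None,fx=2,fy=1.5*1) if 0 else np.hstack([cv2.resize(a,(400,267)),cv2.resize(b,(400,267))]))
for n in["scene","side"]:
    W=np.load(n+".npy").reshape(-1,3)
    for lo,hi in[(.050,.0535),(.0445,.048)]:
        m=(W[:,2]>lo)&(W[:,2]<hi)&(W[:,0]>.43)&(W[:,0]<.63)&(W[:,1]>-.12)&(W[:,1]<.3)
        p=W[m][:,:2].astype(np.float32)*1000
        print(n,lo,len(p),cv2.minAreaRect(p),np.percentile(p,[1,50,99],axis=0).round())
    im=None
# wall line fits
    m=(W[:,2]>.0495)&(W[:,2]<.0545)&(W[:,1]>-.06)&(W[:,1]<.25)&(W[:,0]>.44)&(W[:,0]<.62)
    p=W[m]; 
    t=np.radians(6.5); ex=np.array([np.cos(t),np.sin(t)]);ey=np.array([-np.sin(t),np.cos(t)])
    u=p[:,:2]@ex; print(np.histogram(u,np.arange(.45,.63,.005)))
E
```

```text
scene 0.05 395 ((534.5672607421875, 76.75859069824219), (138.5009307861328, 406.50390625), 7.717623710632324) [[ 447. -115.]
 [ 509.  136.]
 [ 619.  275.]]
scene 0.0445 1325 ((533.9317016601562, 75.91268920898438), (140.13894653320312, 402.427001953125), 7.786784648895264) [[458. -97.]
 [525. 137.]
 [611. 265.]]
(array([  0,   0,   0,   5,   8,  74, 124,  16,   1,   1,   1,   2,   2,
         2,   2,   1,   4,   1,   2,   2,   1,   0,   1,   3,   1,   1,
         0,  37, 113,  35,   2,   1,   0,   0,   0]), array([0.45 , 0.455, 0.46 , 0.465, 0.47 , 0.475, 0.48 , 0.485, 0.49 ,
       0.495, 0.5  , 0.505, 0.51 , 0.515, 0.52 , 0.525, 0.53 , 0.535,
       0.54 , 0.545, 0.55 , 0.555, 0.56 , 0.565, 0.57 , 0.575, 0.58 ,
       0.585, 0.59 , 0.595, 0.6  , 0.605, 0.61 , 0.615, 0.62 , 0.625]))
side 0.05 627 ((529.6597900390625, 107.34777069091797), (134.42620849609375, 333.0876770019531), 7.010719299316406) [[450. -62.]
 [509.  81.]
 [604. 269.]]
side 0.0445 2136 ((523.2581787109375, 105.63562774658203), (124.33959197998047, 330.09954833984375), 6.861151695251465) [[462. -44.]
 [528. 100.]
 [596. 246.]]
(array([  0,   0,   0,   2,   8,  97, 221,  39,   1,   1,   1,   3,   2,
         2,   2,   4,   1,   4,   2,   2,   1,   2,   3,   1,   3,   2,
         0,  25, 237,  72,   4,   1,   0,   0,   0]), array([0.45 , 0.455, 0.46 , 0.465, 0.47 , 0.475, 0.48 , 0.485, 0.49 ,
       0.495, 0.5  , 0.505, 0.51 , 0.515, 0.52 , 0.525, 0.53 , 0.535,
       0.54 , 0.545, 0.55 , 0.555, 0.56 , 0.565, 0.57 , 0.575, 0.58 ,
       0.585, 0.59 , 0.595, 0.6  , 0.605, 0.61 , 0.615, 0.62 , 0.625]))
```

View pics/both.png

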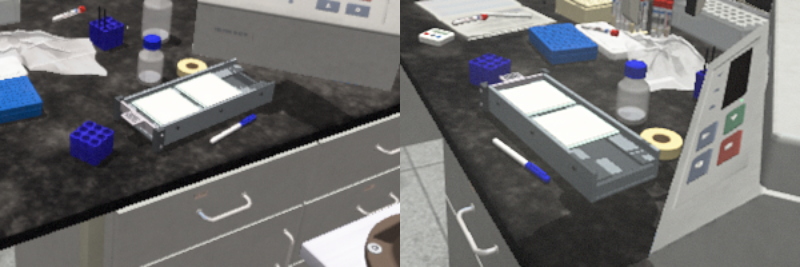

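```bash
python3 - <<'E'
from h import *
t0=np.radians(6.5)
for n in["scene","side"]:
    W=np.load(n+".npy").reshape(-1,3)
    m=(W[:,2]>.0495)&(W[:,2]<.0545)&(W[:,1]>-.045)&(W[:,1]<.235)
    p=W[m];u=p[:,0]*np.cos(t0)+p[:,1]*np.sin(t0)
    for lo,hi in[(.472,.49),(.582,.6)]:
        q=p[(u>lo)&(u<hi)][:,:2].astype(np.float32)
        vx,vy,x0,y0=cv2.fitLine(q,cv2.DIST_HUBER,0,.001,.001).ravel()
        print(n,len(q),np.degrees(np.arctan2(-vx*np.sign(vy),abs(vy))),"x at y=.1:",x0+vx/vy*(.1-y0))
    t=np.radians(6.9);ex=np.array([np.cos(t),np.sin(t)]);ey=np.array([-np.sin(t),np.cos(t)])
    U=W[:,:2]@ex;V=W[:,:2]@ey
    # glass/layer along centre strip: z profile along V
    c=(abs(U-.537)<.012)&(V>-.15)&(V<.27)&(W[:,2]<.08)
    for v in np.arange(-.14,.26,.005):
        k=c&(abs(V-v)<.0025)
        if k.sum(): print((round(v,3),round(float(np.median(W[k,2])),3)),end=" ")
    print()
    k=(W[:,2]>.07)&(W[:,2]<.3)&(W[:,1]>-.4)&(W[:,1]<.25)&(W[:,0]>.4)&(W[:,0]<.8)
    for y in np.arange(-.4,.25,.04):
        kk=k&(abs(W[:,1]-y)<.02)
        if kk.sum()>3: print("obst y",round(y,2),"xmin",W[kk,0].min().round(3),W[kk,0].max().round(3),"zmax",W[kk,2].max().round(3))
E
```

```text
scene 198 6.7363734 x at y=.1: 0.47311375
scene 172 6.468787 x at y=.1: 0.58486265
(np.float64(-0.125), 0.027) (np.float64(-0.12), 0.027) (np.float64(-0.115), 0.026) (np.float64(-0.11), 0.023) (np.float64(-0.105), 0.012) (np.float64(-0.1), 0.012) (np.float64(-0.095), 0.012) (np.float64(-0.09), 0.012) (np.float64(-0.045), 0.044) (np.float64(-0.04), 0.043) (np.float64(-0.035), 0.047) (np.float64(-0.03), 0.047) (np.float64(-0.025), 0.046) (np.float64(-0.02), 0.046) (np.float64(-0.015), 0.046) (np.float64(-0.01), 0.046) (np.float64(-0.005), 0.045) (np.float64(0.0), 0.046) (np.float64(0.005), 0.045) (np.float64(0.01), 0.046) (np.float64(0.015), 0.046) (np.float64(0.02), 0.046) (np.float64(0.025), 0.045) (np.float64(0.03), 0.047) (np.float64(0.035), 0.045) (np.float64(0.04), 0.046) (np.float64(0.045), 0.046) (np.float64(0.05), 0.046) (np.float64(0.055), 0.044) (np.float64(0.065), 0.044) (np.float64(0.07), 0.045) (np.float64(0.075), 0.046) (np.float64(0.08), 0.046) (np.float64(0.085), 0.046) (np.float64(0.09), 0.046) (np.float64(0.095), 0.046) (np.float64(0.1), 0.046) (np.float64(0.105), 0.
[... 3089 characters left out ...]
float64(0.195), 0.05) (np.float64(0.2), 0.051) (np.float64(0.205), 0.05) (np.float64(0.21), 0.05) (np.float64(0.25), 0.037) (np.float64(0.255), 0.031) 
obst y -0.4 xmin 0.463 0.586 zmax 0.281
obst y -0.36 xmin 0.428 0.658 zmax 0.282
obst y -0.32 xmin 0.4 0.731 zmax 0.282
obst y -0.28 xmin 0.4 0.799 zmax 0.281
obst y -0.24 xmin 0.438 0.8 zmax 0.281
obst y -0.2 xmin 0.481 0.8 zmax 0.281
obst y -0.16 xmin 0.526 0.799 zmax 0.281
obst y -0.12 xmin 0.57 0.8 zmax 0.281
obst y -0.08 xmin 0.616 0.781 zmax 0.279
obst y -0.04 xmin 0.538 0.75 zmax 0.3
obst y -0.0 xmin 0.538 0.715 zmax 0.3
obst y 0.04 xmin 0.538 0.676 zmax 0.3
obst y 0.08 xmin 0.668 0.69 zmax 0.106
obst y 0.12 xmin 0.656 0.698 zmax 0.108
```

Request:
play_rows(increments="3.2 -1.4 0 0 -1;3.2 -1.4 0 0 -1;3.2 -1.4 0 0 -1;3.2 -1.4 0 0 -1;3.2 -1.4 0 0 -1")

```text
clock: 1.42
position: [0.5542, 0.1613, 0.2269]
ee_rot: [2.222, 2.221, 0.001]
force: [-0.4, 0.7, -0.5]
width: 0.684
gripper_force: 0.0
```

Request:
play_rows(increments="3.2 -1.4 0 0 -1;3.2 -1.4 0 0 -1;3.2 -1.4 0 0 -1;0 0 3 -6.6 -1;0 0 0 0 -1")

```text
clock: 1.83
position: [0.5099, 0.2578, 0.1933]
ee_rot: [-2.076, -2.355, 0.007]
force: [-0.6, -1.5, -1.0]
width: 0.323
gripper_force: 0.0
```

```bash
python3 - <<'E'
from h import *
from scipy.spatial.transform import Rotation as R
s=arm.observe();M=R.from_rotvec(s["ee_rot"]).as_matrix();print(s["clock"],np.round(s["position"],4),np.round(M,3),s["width"],s["force"])
im=vision.get_image("wrist");save(im,"w1");W=pts(im);np.save("w1",W)
t=np.radians(6.6);ex=np.array([np.cos(t),np.sin(t)]);ey=np.array([-np.sin(t),np.cos(t)])
for q in["stop_tab","drop_stop"]:
  for d in cut_out(q,im)[:2]:
    p=W[d["mask"]];p=p[~np.isnan(p[:,0])];p=p[p[:,2]>.045]
    print(q,round(d["confidence"],2),d["point"],np.percentile(p@np.eye(3),[3,50,97],axis=0).round(4),np.percentile(p[:,:2]@np.c_[ex,ey],[3,50,97],axis=0).round(4))
im2=vision.get_image("scene");save(im2,"s1")
E
```

```text
1.8333 [0.5099 0.2578 0.1933] [[-0.125  0.992 -0.005]
 [ 0.992  0.125 -0.002]
 [-0.001 -0.005 -1.   ]] 0.32250522501019013 [-0.63712174 -1.5316413  -0.9872758 ]
stop_tab 0.62 [195.2, 320.7] [[0.4625 0.2381 0.0467]
 [0.5103 0.2526 0.0484]
 [0.5587 0.2727 0.0499]] [[0.4868 0.1812]
 [0.5364 0.1921]
 [0.5835 0.2122]]
drop_stop 0.69 [196.8, 325.2] [[0.4643 0.2383 0.0467]
 [0.5105 0.2524 0.0484]
 [0.5593 0.2726 0.0499]] [[0.4886 0.1812]
 [0.5366 0.1917]
 [0.5843 0.2122]]
```

View pics/w1.png

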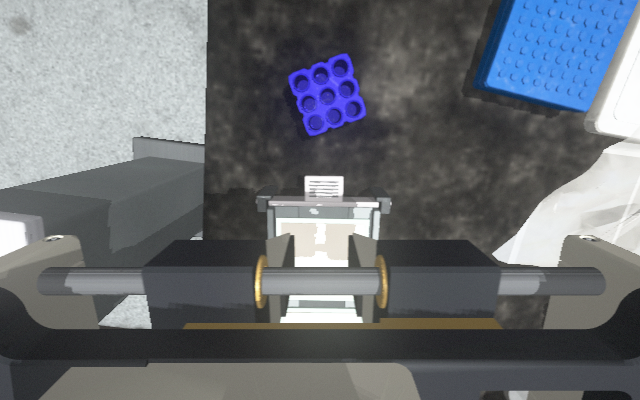

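Request:
play_rows(increments="0.35 0 3.5 0 -1;0 0 3.5 0 -1;0 0 3.5 0 -1;0 0 2.5 0 -1;0 0 0 0 -1")

```text
clock: 2.45
position: [0.5112, 0.2568, 0.0632]
ee_rot: [-2.094, -2.341, 0.01]
force: [-1.3, -1.3, -0.4]
width: 0.009
gripper_force: 0.0
```

Request:
play_rows(increments="0 0 0.6 0 -1;0 0 0.6 0 -1;0 0 0.4 0 -1;0 0 0.4 0 -1;0 0 0 0 -1")

```text
clock: 2.87
position: [0.5136, 0.2598, 0.0474]
ee_rot: [2.09, 2.344, 0.003]
force: [0.4, 0.4, 1.0]
width: 0.006
gripper_force: 0.0
```

Request:
play_rows(increments="0 0 0.5 0 -1;0 0 0.5 0 -1;0 0 0.5 0 -1;0 0 0.5 0 -1;0 0 0 0 -1")

```text
clock: 3.28
position: [0.5136, 0.2599, 0.028]
ee_rot: [2.09, 2.345, 0.003]
force: [-2.4, -1.9, 18.7]
width: 0.009
gripper_force: 9.2
```

Request:
play_rows(increments="0 0 0 0 -1;0 0 0 0 -1")

```text
clock: 3.45
position: [0.5136, 0.2599, 0.028]
ee_rot: [2.09, 2.345, 0.003]
force: [-1.0, -2.3, 19.4]
width: 0.006
gripper_force: 9.8
```

Request:
play_rows(increments="0 0 -2 0 -1;0 0 -3.5 0 -1;0 0 -3.5 0 -1;-3.3 0 -1 0 -1;-3.3 0 0 0 -1")

```text
clock: 3.87
position: [0.5212, 0.1964, 0.1294]
ee_rot: [2.084, 2.35, 0.008]
force: [1.8, -1.4, -0.6]
width: 0.006
gripper_force: 0.0
```

Request:
play_rows(increments="-3.3 -0.3 0 0 -1;-3.3 0 0 0 -1;-3.3 0 0 0 -1;-3.3 0 0 0 -1;0 0 0 0 -1")

```text
clock: 4.28
position: [0.5322, 0.0542, 0.1259]
ee_rot: [2.099, 2.335, -0.007]
force: [0.1, 0.4, 0.6]
width: -0.001
gripper_force: 0.0
```

```bash
cat >> h.py <<'E'
t=np.radians(6.6);E2=np.c_[[np.cos(t),np.sin(t)],[-np.sin(t),np.cos(t)]]
def st():
    from scipy.spatial.transform import Rotation as R
    s=arm.observe();M=R.from_rotvec(s["ee_rot"]).as_matrix()
    print(s["clock"],"pos",np.round(s["position"],4),"uv",np.round(s["position"][:2]@E2,4),"yaw",np.degrees(np.arctan2(M[1,1],M[0,1])).round(2),"F",np.round(s["force"],1))
def look(n,name):
    im=vision.get_image(n);save(im,name);W=pts(im)
    for q in["plate_a","drop_stop"]:
        for d in cut_out(q,im)[:3]:
            p=W[d["mask"]];p=p[~np.isnan(p[:,0])]
            if len(p): print(n,q,round(d["confidence"],2),np.round(d["point"]),"z",np.percentile(p[:,2],[5,50,95]).round(4),"uv",np.percentile(p[:,:2]@E2,[2,50,98],axis=0).round(4).tolist())
E
python3 - <<'E'
from h import *
st()
look("scene","s2");look("side","d2");look("wrist","w2")
st()
a=cv2.imread("pics/side0.png")
d=cv2.imread("pics/d2.png")[180:330,250:450];w=cv2.imread("pics/w2.png")
cv2.imwrite("pics/c2.png",np.hstack([cv2.resize(d,(400,300)),cv2.resize(w,(400,300))]))
E
```

```text
4.2833 pos [0.5322 0.0542 0.1259] uv [ 0.5349 -0.0073] yaw 6.1 F [0.1 0.4 0.6]
scene plate_a 0.93 [189. 415.] z [0.0432 0.0458 0.0483] uv [[0.4964, -0.0365], [0.5387, 0.0133], [0.5836, 0.0572]]
scene plate_a 0.66 [200. 385.] z [0.0431 0.046  0.0486] uv [[0.4971, 0.075], [0.5395, 0.1247], [0.584, 0.1679]]
scene plate_a 0.62 [214. 362.] z [0.0087 0.0271 0.0304] uv [[0.497, 0.1842], [0.5337, 0.1907], [0.5898, 0.2157]]
scene drop_stop 0.78 [212. 360.] z [0.0101 0.027  0.0303] uv [[0.4965, 0.1829], [0.5363, 0.1905], [0.5928, 0.2159]]
side plate_a 0.59 [254. 353.] z [0.0442 0.0466 0.0479] uv [[0.4942, -0.0428], [0.5386, -0.002], [0.5867, 0.0508]]
side plate_a 0.57 [233. 325.] z [0.0441 0.0467 0.048 ] uv [[0.4943, 0.0678], [0.5376, 0.1086], [0.5855, 0.1629]]
side drop_stop 0.4 [272. 360.] z [0.0108 0.0331 0.0531] uv [[0.4759, -0.12], [0.5046, -0.0543], [0.5947, 0.1788]]
side drop_stop 0.38 [257. 350.] z [0.0443 0.0466 0.0478] uv [[0.4957, -0.0427], [0.5394, -0.0007], [0.5866, 0.052]]
wrist plate_a 0.95 [ 64. 325.] z [0.0433 0.045  0.0463] uv [[0.4877, 0.0681], [0.5358, 0.113], [0.5832, 0.1513]]
wrist plate_a 0.76 [187. 327.] z [0.0432 0.045  0.0462] uv [[0.489, -0.0222], [0.537, 0.0186], [0.5846, 0.0543]]
4.7333 pos [0.5322 0.0635 0.1266] uv [0.536 0.002] yaw 6.7 F [ 0.5 -0.3  0.5]
```

View pics/c2.png

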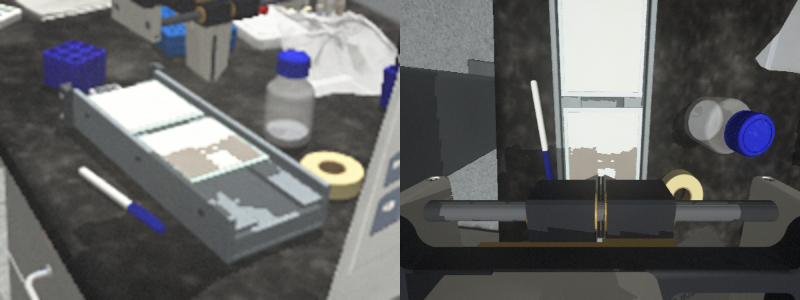

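Request:
play_rows(increments="-2.3 0.1 0 0 -1;-2.3 0 0 0 -1;-2.2 0 0 0 -1;0 0 0 0 -1;0 0 0 0 -1")

```text
clock: 5.15
position: [0.5413, -0.0059, 0.1267]
ee_rot: [2.092, 2.343, -0.0]
force: [0.5, -0.3, 0.1]
width: 0.005
gripper_force: 0.0
```

```bash
python3 - <<'E'
from h import *
st()
im=vision.get_image("side");cv2.imwrite("pics/d3.png",cv2.resize(im["frame"][160:340,250:490,::-1],(720,540)))
E
```

```text
5.15 pos [ 0.5413 -0.0059  0.1267] uv [ 0.537  -0.0681] yaw 6.48 F [ 0.5 -0.3  0.1]
```

View pics/d3.png

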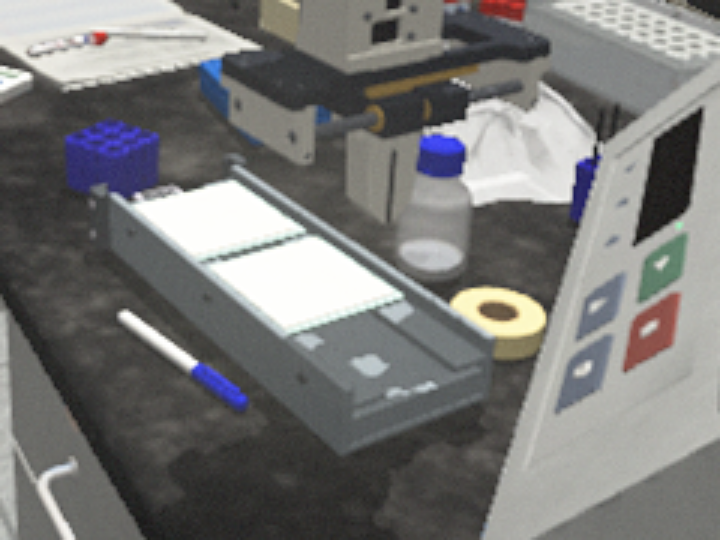

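Request:
play_rows(increments="0 0 3 0 -1;0 0 2.5 0 -1;0 0 2 0 -1;0 0 1 0 -1;0 0 0 0 -1")

```text
clock: 5.62
position: [0.5396, -0.0037, 0.0398]
ee_rot: [-2.086, -2.345, 0.004]
force: [-0.6, 0.0, 0.4]
width: 0.007
gripper_force: 0.0
```

Request:
play_rows(increments="0 0 0.8 0 -1;0 0 0 0 -1")

```text
clock: 5.78
position: [0.5414, -0.0044, 0.0337]
ee_rot: [2.089, 2.346, 0.001]
force: [-0.2, 0.3, -0.0]
width: 0.002
gripper_force: 0.0
```

```bash
python3 - <<'E'
from h import *
st()
im=vision.get_image("side");cv2.imwrite("pics/d4.png",cv2.resize(im["frame"][200:320,280:440,::-1],(720,540)))
E
```

```text
5.7833 pos [ 0.5414 -0.0044  0.0337] uv [ 0.5373 -0.0667] yaw 6.64 F [-0.2  0.3 -0. ]
```

View pics/d4.png

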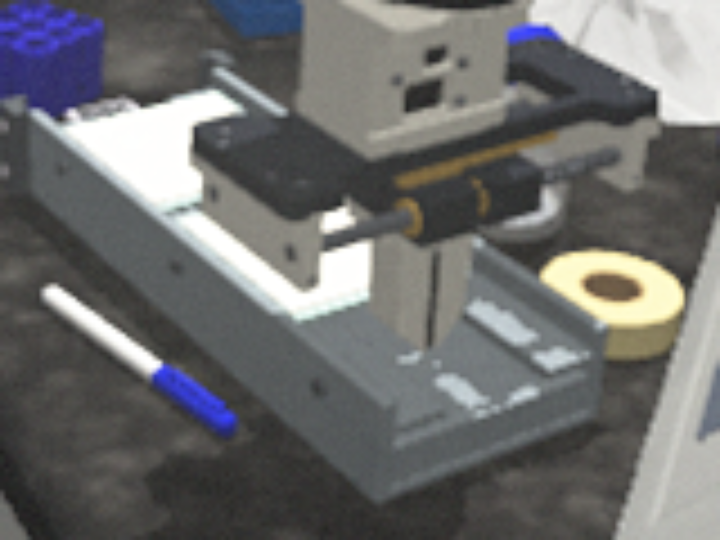

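Request:
play_rows(increments="0.5 0 0 0 -1;0.3 0 0 0 -1;0.3 0 0 0 -1;0.3 0 0 0 -1;0.3 0 0 0 -1")

```text
clock: 6.25
position: [0.5396, 0.012, 0.0342]
ee_rot: [2.09, 2.345, 0.001]
force: [0.4, -1.8, 0.7]
width: 0.004
gripper_force: 0.9
```

Request:
play_rows(increments="0.3 0 0 0 -1;0.3 0 0 0 -1;0.3 0 0 0 -1;0.3 0 0 0 -1;0.3 0 0 0 -1")

```text
clock: 6.67
position: [0.5377, 0.0266, 0.0339]
ee_rot: [2.09, 2.345, -0.0]
force: [0.4, -3.7, 2.6]
width: 0.004
gripper_force: 1.9
```

Request:
play_rows(increments="0.3 0 0 0 -1;0.3 0 0 0 -1;0.3 0 0 0 -1;0.3 0 0 0 -1;0.3 0 0 0 -1")

```text
clock: 7.08
position: [0.5358, 0.0419, 0.0337]
ee_rot: [2.09, 2.345, -0.0]
force: [1.0, -3.7, 3.0]
width: 0.001
gripper_force: 1.8
```

Request:
play_rows(increments="0.3 0 0 0 -1;0.3 0 0 0 -1;0.2 0 0 0 -1;0.1 0 0 0 -1;0 0 0 0 -1")

```text
clock: 7.5
position: [0.5346, 0.0512, 0.0337]
ee_rot: [-2.089, -2.346, -0.0]
force: [-0.5, -0.6, 1.8]
width: 0.004
gripper_force: 0.6
```

```bash
python3 - <<'E'
from h import *
st()
look("scene","s5");look("wrist","w5");look("side","d5")
a=cv2.imread("pics/s5.png")[140:260,300:460];b=cv2.imread("pics/w5.png")
cv2.imwrite("pics/c5.png",np.hstack([cv2.resize(a,(400,300)),cv2.resize(b,(400,300))]))
E
```

```text
7.5 pos [0.5346 0.0512 0.0337] uv [ 0.537  -0.0106] yaw 6.63 F [-0.5 -0.6  1.8]
scene plate_a 0.86 [206. 375.] z [0.0432 0.0458 0.0487] uv [[0.4902, 0.1045], [0.5358, 0.1564], [0.5851, 0.2017]]
scene plate_a 0.47 [218. 359.] z [0.0099 0.0267 0.0304] uv [[0.4945, 0.1859], [0.527, 0.1952], [0.5854, 0.2149]]
scene plate_a 0.3 [169. 374.] z [0.0071 0.0566 0.1052] uv [[0.6584, -0.005], [0.6724, 0.053], [0.7048, 0.0694]]
scene drop_stop 0.66 [215. 363.] z [0.001  0.0267 0.0345] uv [[0.4851, 0.184], [0.5308, 0.1942], [0.5929, 0.2165]]
scene drop_stop 0.18 [173. 400.] z [0.0059 0.0183 0.0224] uv [[0.5953, -0.0815], [0.6657, -0.0494], [0.6919, -0.0185]]
wrist plate_a 0.83 [127. 323.] z [0.0432 0.045  0.0462] uv [[0.4888, 0.0022], [0.5368, 0.0564], [0.5846, 0.0978]]
wrist plate_a 0.72 [166. 590.] z [0.0101 0.0483 0.0676] uv [[0.6571, 0.0149], [0.6616, 0.0403], [0.6765, 0.0639]]
wrist plate_a 0.7 [ 13. 320.] z [0.0426 0.0442 0.0459] uv [[0.4875, 0.0996], [0.535, 0.1044], [0.5828, 0.1089]]
side plate_a 0.94 [249. 335.] z [0.0438 0.0467 0.1027] uv [[0.4514, -0.0455], [0.5094, 0.0281], [0.5819, 0.0918]]
side plate_a 0.49 [227. 302.] z [0.0454 0.0469 0.1023] uv [[0.4505, 0.0226], [0.5048, 0.1571], [0.5361, 0.1984]]
```

View pics/c5.png

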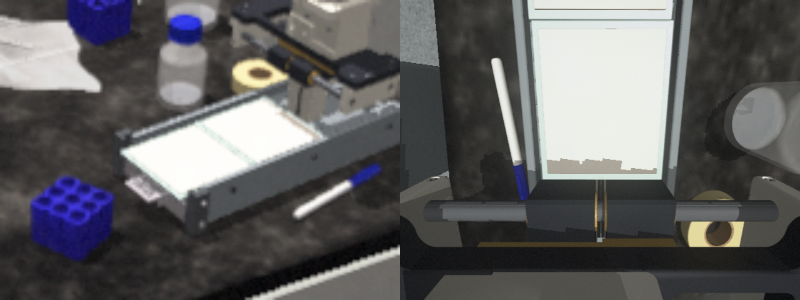

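Request:
play_rows(increments="0.3 0 0 0 -1;0.3 0 0 0 -1;0.2 0 0 0 -1;0.1 0 0 0 -1;0 0 0 0 -1")

```text
clock: 8.37
position: [0.5337, 0.0601, 0.0338]
ee_rot: [-2.089, -2.346, -0.0]
force: [-0.2, -0.1, -0.2]
width: 0.005
gripper_force: 0.0
```

```bash
python3 - <<'E'
from h import *
st();look("scene","s6");look("wrist","w6")
E
```

```text
8.3667 pos [0.5337 0.0601 0.0338] uv [ 0.5371 -0.0016] yaw 6.63 F [-0.2 -0.1 -0.2]
scene plate_a 0.74 [207. 374.] z [0.0429 0.0459 0.0484] uv [[0.491, 0.1144], [0.5356, 0.167], [0.5819, 0.2102]]
scene plate_a 0.58 [197. 400.] z [0.0424 0.0459 0.0487] uv [[0.4867, 0.0083], [0.5376, 0.0639], [0.5873, 0.1098]]
scene plate_a 0.49 [203. 374.] z [0.0436 0.0461 0.0484] uv [[0.4943, 0.1199], [0.5359, 0.1646], [0.5805, 0.2045]]
scene drop_stop 0.57 [214. 360.] z [0.008  0.0261 0.03  ] uv [[0.4935, 0.1842], [0.5265, 0.2015], [0.5875, 0.216]]
wrist plate_a 0.78 [126. 323.] z [0.0432 0.045  0.0462] uv [[0.4891, 0.0113], [0.5367, 0.0655], [0.5843, 0.1067]]
wrist plate_a 0.7 [ 12. 320.] z [0.0425 0.0441 0.046 ] uv [[0.4874, 0.1086], [0.5353, 0.1133], [0.5832, 0.1176]]
```

Request:
play_rows(increments="-0.7 0 0 0 -1;-0.8 0 0 0 -1;0 0 0 0 -1;0 0 -1.5 0 -1;0 0 -3.5 0 -1")

```text
clock: 9.08
position: [0.5326, 0.0435, 0.0808]
ee_rot: [-2.088, -2.341, 0.009]
force: [-0.0, -0.2, -0.1]
width: 0.003
gripper_force: 0.0
```

Request:
play_rows(increments="0 0 -3.5 0 -1;0 0 -3.5 0 -1;0 0 -3.5 0 -1;0 0 0 0 -1;0 0 0 0 -1")

```text
clock: 9.5
position: [0.5368, 0.0444, 0.1908]
ee_rot: [2.089, 2.342, 0.006]
force: [-0.3, -0.5, -0.8]
width: 0.004
gripper_force: 0.0
```

```bash
python3 - <<'E'
from h import *
st();look("scene","s7");look("side","d7")
a=cv2.imread("pics/s7.png")[140:260,300:460];b=cv2.imread("pics/d7.png")[180:300,270:430]
cv2.imwrite("pics/c7.png",np.hstack([cv2.resize(a,(400,300)),cv2.resize(b,(400,300))]))
E
```

```text
9.5 pos [0.5368 0.0444 0.1908] uv [ 0.5384 -0.0176] yaw 6.55 F [-0.3 -0.5 -0.8]
scene plate_a 0.8 [207. 372.] z [0.0426 0.0458 0.0483] uv [[0.4921, 0.1187], [0.5364, 0.1704], [0.5857, 0.211]]
scene plate_a 0.78 [192. 401.] z [0.0433 0.0458 0.0483] uv [[0.4955, 0.0141], [0.5389, 0.0656], [0.5865, 0.1105]]
scene drop_stop 0.57 [218. 363.] z [0.0017 0.0265 0.0387] uv [[0.4839, 0.1838], [0.5212, 0.2013], [0.5807, 0.2167]]
side plate_a 0.95 [227. 313.] z [0.045  0.0467 0.0481] uv [[0.4939, 0.1136], [0.5373, 0.1552], [0.5856, 0.2046]]
side plate_a 0.9 [245. 338.] z [0.0441 0.0467 0.048 ] uv [[0.4937, 0.01], [0.5376, 0.0516], [0.5874, 0.1071]]
side drop_stop 0.18 [213. 284.] z [0.0145 0.0403 0.0487] uv [[0.5049, 0.2551], [0.5275, 0.2773], [0.5714, 0.316]]
```

View pics/c7.png

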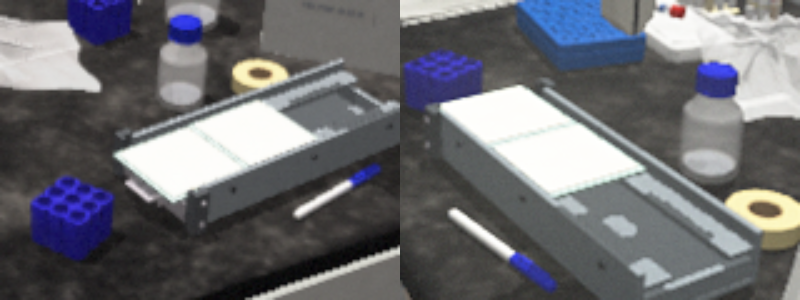

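```bash
python3 -c "
from cell import job
print(job.sign_off())"
```

```text
the job is handed in; nothing more can be done
None
```

I pressed the drop stop fully down, then pushed both plates along until the front one sticks out about 3 cm, by my measurement. The back plate is up against it, both lie flat, and nothing around them looks disturbed in the last pictures; the job is handed in, and no verdict came back.

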